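# Push the portafilter home in the coffee grinder's cradle

### The arm

A 6-joint arm with a two-finger parallel gripper is mounted at the origin on a cart in front of the work surface, level with it; the furniture and walls round the work are solid. World frame = base frame: x ahead of the robot, y to its left, z up, the work surface at z = 0. Lengths are in m, angles in rad, forces in N, time in s.
With the tool pointing down it reaches from about 0.425 to 0.95 m from the base axis. Payload 3.5 kg.
Tool frame: the origin (TCP) lies at the very end of the fingers, on their centre line; the grasp point (between the pads) lies 19 mm behind it; z points along the fingers, y is the line along which they close (so a half turn about z gives the same grasp; the last joint's range is limited). The gripper opens to 85 mm and grips with 20 to 120 N. Pads are 22 mm wide; open, the fingers measure 114 mm over their backs; the gripper's body (76 mm by 85 mm) begins 54 mm behind the grasp point. The pads swing forward as they close: fully open they stand 13 mm farther back than shut.
Start: joints at [1.059, 0.286, 1.577, -0, 1.279, -0.15], TCP at [0.239, 0.631, 0.231] pointing down, gripper open.
Joint ranges: [-2.77, 2.77], [-0.9, 2.22], [0.21, 2.48], [-1.53, 4.67], [0.24, 2.81], [-2.84, 2.84]. Speed limits (rad/s): [2.79, 2.79, 3.14, 3.14, 3.14, 3.14].

### API

Orientations are given as a unit quaternion [x, y, z, w].
In Python, from plant import ctrl gives the robot as it stands.
- The arm moves only by the tool carry_out, never from a script. Its argument "deltas" is one flat list of numbers, 6 for each row, row after row: the shift along the tool's x, y, z in m, then the turn, a rotation vector about the tool's x, y, z in rad. A call has 1 to 5 rows; each row is the pose to reach, as a shift and turn from the pose commanded when the call began, along the tool's axes at that moment; what a row does not reach only later rows make up. A row lasts 1/8 s, in which the tool goes at most 62.5 mm and 10.7 degrees, less where a joint would pass 70% of its speed; a pose out of reach is approached as far as the arm can. A call with a gripper value outside its range is refused whole. "grip" is the opening in per cent of the stroke, from 0 (shut) to 100 (fully open), set as the call begins (left out, the last holds). The fingers move at their own pace and stop on an object; "grip_force" is the grip in N (left out, the last holds). Time passes only in rows, so rows that repeat a pose let the fingers close. It gives the time, the measured TCP pose, the force, the opening and the grip force at its end, in the units of the state.
- ctrl.get_state(): the state, without advancing time (a new reading comes with each control period).
- ctrl.read_camera(name): name is "side" or "top"; returns (picture, depth): 480x640x3 uint8, red, green, blue; 480x640 float32, m along the optical axis (not along the pixel's ray), 0 where there is no reading.
- ctrl.camera_model(name): a dict with "intrinsics" (3x3 intrinsics, pixels), "extrinsics" (4x4, takes a point from world to camera coordinates). Camera axes: x right, y down, z forward; pixel columns grow to the right and rows downward; lengths in m; the calibration is good to about 2 mm. A picture is of the moment at which its call begins. camera_model takes no time and is no camera call.
- ctrl.sign_off(): hands the job in; it is judged then, once.
Trained networks look in the newest picture that a camera, given by its name, has taken for a name from the list of things; names that differ only in an ending like _2 or _b are one class to them, and where a whole thing is asked for, a point or a joint stands for the part that bears it (a point fixed in the world has none). Each returns a list of dicts, best first, with "score" (0 to 1); they miss things now and then, are a little off and sometimes report something else, mostly with a low value. They report only what shows in the picture. A call takes as long as a camera call. They do not tell look-alikes from the thing itself.
- ctrl.find_in(camera, query): "uv" ([column, row] in pixels, amid what is visible of it).
The state is a dict: "time": time; "qpos": joint angles; "dq": joint speeds; "joint_efforts": joint torques, N m; "eef_pos": TCP position; "tcp_rot": TCP orientation; "contact_force": force on the tool from outside, world axes, zero at the start; "wrist_torque": the same for the moment, N m; "opening": opening from 0.0 (shut) to 1.0 (fully open); "finger_force": force on a finger pad.
Only numpy, scipy, OpenCV 4.12 (cv2) and the standard library are available. Lean on these libraries where they do the work, as an engineer would, in place of code of your own. Each camera call takes 0.05 s, during which the arm holds its last target. There are 200 camera calls.

### The job

Set the coffee portafilter down in the cradle at the foot of the grinder, handle pointing straight out to the front, and push it gently straight back until the cradle centres it and it sits fully home in the V, pressing the red start switch all the way in; keep it pressed for about a second. Then let go and leave the portafilter sitting level and centred in the cradle. Never ram the portafilter home or press hard on the grinder, and leave everything else where it stands.

Things in the scene. Friction and masses are not known exactly. Their poses are not given: they have to be found in the camera images.
- portafilter: Loose coffee portafilter, 0.28 to 0.52 kg, upright on the worktop: round steel head 66 mm across (69 at the rim), 46 tall, flat bottom; straight level handle along its own -x. Origin: centre of the head's underside, z up. Centre of mass about 14 mm from the head's axis towards the handle. Small ears stand out 41 mm to each side, 31 to 37 mm up.
- handle_grip (a point): Where to carry it: point on the handle's axis at the portafilter's x = -85 mm, 31 mm above its underside; axes as the portafilter's. Neck 15 mm thick from x = -28 to -58, ferrule 25 mm to -68, then a flat-sided dark wooden handle, 24 mm wide (y) and 23 high, to x = -186, end cap to -190.
- grinder: Upright coffee grinder, fixed: black foot plate 300 x 150 mm, aluminium tower, clear hopper, 376 mm tall. Origin: on the worktop below the mean home of the portafilter head's axis; x points from the cradle's open front into the machine, z up. Foot plate from x = -100 to 200 mm; chute over the origin, from 124 mm up, reaches forward to x = -12; tower (124 wide) behind x = 36.
- cradle_seat (a point): Mean home of the portafilter's origin, on the cradle's flat floor (34 mm above the worktop, starting at the grinder's x = -100 mm); axes as the grinder's. The V-stop is clamped up to 6 mm further in or out, unmeasured, so true home must be felt. At home the handle lies along -x, axis 65 mm above the worktop, from x = -68 to -190 give or take 6.
- cradle_mouth (a point): Middle of the cradle's open mouth, on its floor, 78 mm in front of the mean home; axes as the grinder's. Steel guides 22 mm high: 106 mm apart here, converging at 0.3 rad each to 70 mm at the grinder's x = -20, parallel to x = 5; then the V-stop, a rigid 90 degree V of steel whose two faces touch the 66 mm head when it is home.
- start_switch (a joint): Travel in m of the red start switch, a 13 mm sprung plunger in the V-stop, 47 mm above the worktop: 0 = out, about 0.006 with the portafilter fully home (counts from 0.005). It pushes back with 0.6 to 1.9 N (slick sliding adds 1 to 2 N) and may ease the portafilter forward by a few mm when let go, which is right. Beyond home nothing gives: over 18 N of push is ramming.
- tamper: Coffee tamper standing on the worktop: flat steel foot 55 mm across, waisted grip, 77 mm tall; origin under its centre. Bystander.
- mug: White mug with thin rings, 82 mm body, 94 mm tall; origin near the centre of its foot. Bystander, stays put.
- pepper_mill: Turned wooden pepper mill, 58 mm across, 150 mm tall; origin under its centre. Bystander.
- coffee_jar: Clear storage jar with a wooden lid, 101 mm across, 188 mm tall; origin under its centre. Bystander, stays put.
- tumbler_a: Clear drinking tumbler, 81 mm across, 91 mm tall; origin under its centre. Bystander, stays put.
- egg_timer: White egg timer with a red top, 62 mm across, 45 mm tall; origin under its centre. Bystander.
Things that resemble listed ones, but are neither listed nor needed, are in the scene too. Leave any green look-alike of the portafilter alone.

How it is judged:
On the way:
1. the portafilter's head is centred and home in the V, upright on the cradle's floor, with the start switch pressed at least 5 mm, for 0.7 s (value of joint start_switch above 0.005 m and x of portafilter in the frame of grinder between -0.009 and 0.0085 m and y of portafilter in the frame of grinder between -0.002 and 0.002 m and z of portafilter in the frame of grinder between 0.031 and 0.038 m and angle between portafilter's own z axis and vertical below 0.08 rad), for 0.7 s.
At the end, for the whole second after the job is handed in: The portafilter, let go and at rest, stands level (0.05 rad) on the cradle floor (within 3 mm), its axis within 3 mm of the cradle's middle line and from 16 mm in front of the mean home point to 8.5 mm behind it (the switch may ease it forward), handle straight out within 0.2 rad (x of portafilter in the frame of grinder between -0.016 and 0.0085 m and y of portafilter in the frame of grinder between -0.003 and 0.003 m and z of portafilter in the frame of grinder between 0.031 and 0.037 m and angle between portafilter's own z axis and vertical below 0.05 rad and angle between the x axis of portafilter and the x axis of grinder, either way round below 0.2 rad and linear speed of portafilter below 0.01 m/s); the robot touches nothing.
It fails at once if the portafilter is rammed or dropped against the grinder (more than 30 N between them) (contact force between portafilter and grinder above 30 N).
It fails at once if the robot presses on the grinder itself with more than 15 N (contact force between the arm and grinder above 15 N).
It fails at once if the pepper mill, the tamper or the egg timer is moved more than 30 mm (distance of any of tamper, pepper_mill, egg_timer from where it was at the start of the episode above 0.03 m).
It also fails if it takes over 58 s, if anything falls off the work surface, if the arm or the gripper's body presses on something with over 40 N, if the wrist force passes 120 N, or if a joint passes its speed limit or range.

## Working session

There is one attempt and no reset: what is moved stays moved. The work goes in short steps, Python scripts to look and compute and a tool call to move; the robot and the scene stay as the last step left them, time stands still between calls to the robot, and variables do not carry over. Pictures are saved under pics/ and viewed, at most 10 in all, crops included, and the job is handed in when it is done.

Besides the shell and the picture viewer there is one more tool, called after ">>>" as a command line: name --argument value ..., lists and objects as JSON in quotes. carry_out: Moves the arm, as the interface text tells. Its arguments: {"type":"object","properties":{"deltas":{"type":"array"},"grip":{"type":"number"},"grip_force":{"type":"number"}},"required":["deltas"]}

```bash
mkdir -p pics; ls; python3 - <<'E'
from plant import ctrl
import cv2,numpy as np
s=ctrl.get_state();print(s)
for n in("side","top"):
    p,d=ctrl.read_camera(n);np.savez(f'pics/{n}0.npz',p=p,d=d);cv2.imwrite(f'pics/{n}0.png',p[:,:,::-1])
    m=ctrl.camera_model(n);print(n,m["intrinsics"],m["extrinsics"])
    for q in("portafilter","handle_grip","grinder","cradle_seat","cradle_mouth","start_switch"):
        print(q,[(np.round(r["uv"]).tolist(),round(r["score"],2)) for r in ctrl.find_in(n,q)[:4]])
E
```

```text
pics
{'time': 0.0, 'qpos': array([ 1.05899160e+00,  2.87173530e-01,  1.57816074e+00,  1.84149679e-05,
        1.27858336e+00, -1.49982397e-01]), 'dq': array([-0.0003354 ,  0.00192551,  0.00175943, -0.00168734, -0.00322142,
        0.00110012]), 'joint_efforts': array([-5.05330058e-05, -4.05976331e+01, -2.92627734e+01, -9.83201062e-05,
        5.88420429e-03,  5.20840501e-06]), 'eef_pos': array([0.23857339, 0.63074328, 0.22995073]), 'tcp_rot': array([ 1.79928442e-01,  9.83679015e-01, -1.09655955e-03, -3.86013702e-04]), 'contact_force': array([ 0.26641461,  0.05105168, -0.46545524]), 'wrist_torque': array([ 0.0142119 ,  0.01724849, -0.01693147]), 'finger_force': 0.0, 'opening': 0.9986977161497584}
side [[510.66284765   0.         317.43570435]
 [  0.         510.66284765 244.54232123]
 [  0.           0.           1.        ]] [[ 0.02217517 -0.99975288 -0.00156456 -0.12829046]
 [-0.69343977 -0.0142536  -0.7203736   0.37296524]
 [ 0.72017327  0.01705934 -0.69358448  1.36121328]
 [ 0.          0.          0.          1.        ]]
portafilter [([176.0, 243.0], 0.97), ([206.0, 276.0], 0.59), ([348.0, 211.0], 0.56)]
handle_grip [([176.0, 244.0], 0.96), ([204.0, 280.0], 0.9), ([347.0, 211.0], 0.27)]
grinder [([272.0, 186.0], 0.96)]
cradle_seat [([271.0, 187.0], 0.7)]
cradle_mouth [([275.0, 189.0], 0.91)]
start_switch []
top [[619.03258302   0.         324.42635412]
 [  0.         619.03258302 237.8116264 ]
 [  0.           0.           1.        ]] [[ 0.3303014  -0.94374141  0.01591031 -0.28404938]
 [-0.74661869 -0.27154858 -0.60730709  0.37789529]
 [ 0.57746127  0.18871545 -0.79430785  1.60792868]
 [ 0.          0.          0.          1.        ]]
portafilter [([174.0, 204.0], 0.64), ([182.0, 254.0], 0.59)]
handle_grip [([173.0, 209.0], 0.74)]
grinder [([289.0, 168.0], 0.75), ([474.0, 270.0], 0.43)]
cradle_seat [([290.0, 166.0], 0.8)]
cradle_mouth [([289.0, 165.0], 0.66)]
start_switch [([344.0, 233.0], 0.43)]
```

View pics/side0.png

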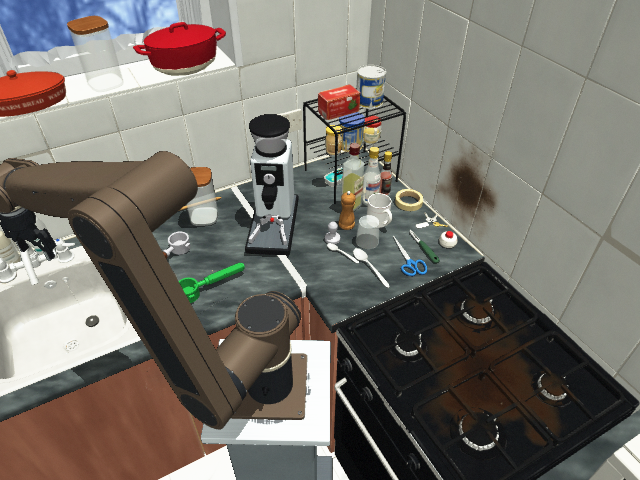

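View pics/top0.png

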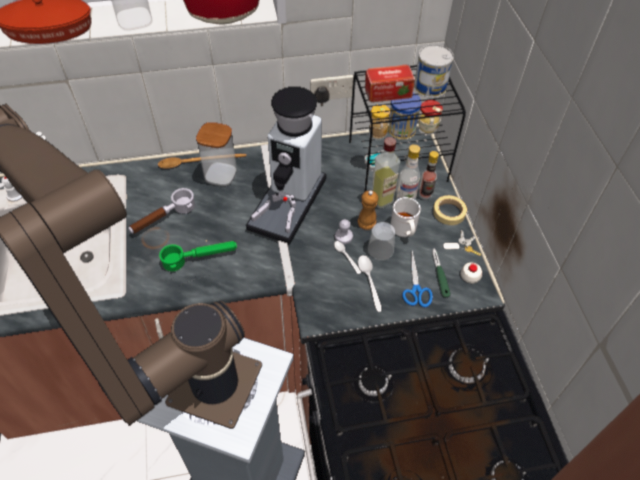

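Candidates for the portafilter in the top view are the wood-handled steel one, with its head at (182,201) and handle to (132,230), and the green look-alike at (172,257), handle to (235,245). I choose the wood-handled one. The side view shows its head at (178,243), with the arm hiding the handle. The grinder foot and cradle are at (290,205) top and (272,225) side.

```bash
cat >h.py <<'E'
from plant import ctrl
import cv2,numpy as np
def cloud(n,d):
    m=ctrl.camera_model(n);K=m["intrinsics"];T=np.linalg.inv(m["extrinsics"])
    v,u=np.mgrid[:480,:640];x=(u-K[0,2])/K[0,0]*d;y=(v-K[1,2])/K[1,1]*d
    P=np.stack([x,y,d],-1)@T[:3,:3].T+T[:3,3];P[d<=0]=np.nan;return P
def shot(n):
    p,d=ctrl.read_camera(n);return p,cloud(n,d)
def proj(n,X):
    m=ctrl.camera_model(n);q=m["extrinsics"][:3,:3]@np.asarray(X).T+m["extrinsics"][:3,3:4];q=m["intrinsics"]@q;return (q[:2]/q[2]).T
E
python3 - <<'E'
from h import *
np.set_printoptions(precision=4,suppress=True)
z=np.load('pics/top0.npz');p=z['p'];P=cloud('top',z['d'])
z2=np.load('pics/side0.npz');P2=cloud('side',z2['d'])
for uv in[(182,201),(150,220),(135,228),(290,205),(285,225),(344,233),(368,210),(172,257)]:print(uv,P[uv[1],uv[0]])
a=P[185:240,125:200].reshape(-1,3);c=p[185:240,125:200].reshape(-1,3)
k=a[:,2]>0.012;print(k.sum(),a[k].min(0),a[k].max(0))
b=a[k]
h=cv2.fitLine(b[:,:2].astype(np.float32),cv2.DIST_L2,0,.01,.01).ravel();print('line',h)
t=(b[:,:2]-h[2:])@h[:2];o=np.argsort(t)
for lo in np.arange(t.min(),t.max(),.012):
    s=b[(t>=lo)&(t<lo+.012)]
    if len(s):
        w=(s[:,:2]-h[2:])@np.array([-h[1],h[0]]);print(round(lo,3),len(s),s.mean(0),'w',w.min(),w.max(),'z',s[:,2].max())
# grinder foot: points by height
for Q,n in((P,'top'),(P2,'side')):
    q=Q.reshape(-1,3);k=(np.abs(q[:,0]-.68)<.3)&(np.abs(q[:,1]-.0)<.3)
    q=q[k]
    print(n,np.histogram(q[:,2],np.arange(0.004,.08,.004)))
cv2.imwrite('pics/c1.png',cv2.resize(np.hstack([p[150:270,110:340]]),None,fx=3.4,fy=3.4,interpolation=cv2.INTER_CUBIC)[:,:,::-1])
E
```

```text
(182, 201) [0.5239 0.3633 0.0088]
(150, 220) [0.3964 0.3986 0.0455]
(135, 228) [0.3601 0.4318 0.0352]
(290, 205) [0.6072 0.0262 0.0331]
(285, 225) [0.5285 0.0121 0.0316]
(344, 233) [ 0.5691 -0.1648  0.0205]
(368, 210) [ 0.6274 -0.2187  0.0863]
(172, 257) [0.3191 0.2916 0.0055]
840 [-0.0009  0.086   0.0122] [0.5634 0.5022 0.665 ]
line [0.9913 0.1317 0.4508 0.3758]
-0.486 15 [0.0024 0.0879 0.654 ] w -0.22830937654947045 -0.22245334321629967 z 0.664997579709677
-0.102 16 [0.3495 0.4343 0.0367] w 0.057959348031075095 0.08215777147523551 z 0.051817779982794576
-0.09 52 [0.3585 0.4336 0.0364] w 0.05650146253553377 0.08646475722564412 z 0.05144707852252428
-0.078 49 [0.3727 0.4258 0.0383] w 0.040803200135405344 0.08522465742785951 z 0.049966558341337786
-0.066 39 [0.3844 0.4204 0.0384] w 0.034346531940533595 0.07641847634329078 z 0.04923243155656265
-0.054 50 [0.3972 0.4121 0.0388] w 0.020194057820175727 0.06382597792237157 z 0.048152564466970915
-0.042 44 [0.4108 0.4054 0.0369] w 0.01893985340960485 0.05883814495071933 z 0.04753684431918259
-0.03 50 [0.4236 0.3983 0.0387] w 0.0100444519375
[... 983 characters left out ...]
624191 0.03562483067809653 z 0.047840411935295535
0.114 1 [0.5634 0.4042 0.0137] w 0.013294235893302886 0.013294235893302886 z 0.013712964377588843
top (array([2100,  567,  260,  250,  237,  319,  578,  836,  569,  309,  225,
        213,  291,  244,  228,  182,  186,  188]), array([0.004, 0.008, 0.012, 0.016, 0.02 , 0.024, 0.028, 0.032, 0.036,
       0.04 , 0.044, 0.048, 0.052, 0.056, 0.06 , 0.064, 0.068, 0.072,
       0.076]))
side (array([686, 212, 215, 212, 237, 255, 524, 717, 328, 203, 154, 203, 252,
       209, 126, 164, 157, 147]), array([0.004, 0.008, 0.012, 0.016, 0.02 , 0.024, 0.028, 0.032, 0.036,
       0.04 , 0.044, 0.048, 0.052, 0.056, 0.06 , 0.064, 0.068, 0.072,
       0.076]))
```

View pics/c1.png

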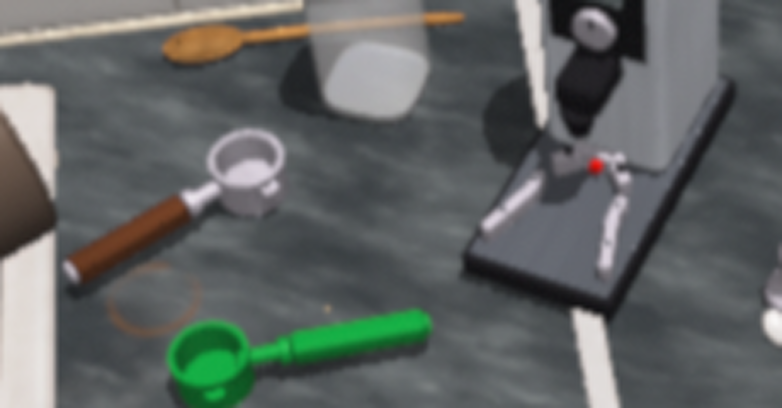

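The crop confirms the choice: brown wooden handle, steel head. The green look-alike is separate, and the grinder mouth with its red switch at about (285,198) faces the robot. Next I fit the poses.

```bash
cat >fit.py <<'E'
from h import *
from scipy.optimize import least_squares
np.set_printoptions(precision=4,suppress=True)
Z={n:np.load(f'pics/{n}0.npz') for n in('top','side')}
C={n:cloud(n,Z[n]['d']) for n in Z}
# portafilter, top camera: rim + handle
P=C['top'][185:240,125:200].reshape(-1,3);b=P[(P[:,2]>.012)&(P[:,2]<.07)&(P[:,0]>.33)]
u0=np.array([.5,.355])
H=b[(b[:,0]<.45)&(b[:,2]>.035)]
h=cv2.fitLine(H[:,:2].astype(np.float32),cv2.DIST_HUBER,0,.01,.01).ravel();yaw=np.arctan2(h[1],h[0]);print('handle yaw',yaw,h)
rim=b[(b[:,2]>.040)&(b[:,0]>.475)]
f=lambda c:np.hypot(*(rim[:,:2]-c).T)-.0325
r=least_squares(f,[.515,.355],loss='soft_l1',f_scale=.003);print('rim centre',r.x,np.median(np.abs(r.fun)),len(rim))
hd=b[(b[:,0]>.475)];out=least_squares(lambda c:np.maximum(np.hypot(*(hd[:,:2]-c).T)-.034,0),r.x);
d=r.x-h[2:];print('offset of head from handle line',d@[-h[1],h[0]])
t=(b[:,:2]-r.x)@h[:2];print('handle end',t.min(),np.sort(t)[:8])
# grinder
for n in C:
    q=C[n].reshape(-1,3);q=q[(q[:,2]>.006)&(q[:,2]<.04)&(q[:,0]>.45)&(q[:,0]<.95)&(q[:,1]>-.12)&(q[:,1]<.16)]
    k=q[np.abs(q[:,2]-.034)<.004]
    print(n,'plate rect',cv2.minAreaRect(k[:,:2].astype(np.float32)))
    s=q[q[:,2]<.026];print(len(s));np.save(f'pics/s_{n}.npy',s)
    g=C[n].reshape(-1,3);g=g[(g[:,2]>.042)&(g[:,2]<.058)&(g[:,0]>.5)&(g[:,0]<.7)&(np.abs(g[:,1])<.12)]
    for lo in np.arange(.5,.7,.015):
        w=g[(g[:,0]>=lo)&(g[:,0]<lo+.015)]
        if len(w):print('guide',round(lo,3),len(w),np.sort(w[:,1])[::max(1,len(w)//8)])
    p=Z[n]['p'].astype(int);m=(p[...,0]>150)&(p[...,1]<90)&(p[...,2]<90);Q=C[n][m];Q=Q[(Q[:,2]<.07)&(Q[:,2]>.02)&(np.abs(Q[:,1])<.12)];print('switch',len(Q),Q.mean(0) if len(Q) else 0)
E
python3 fit.py
```

```text
handle yaw -0.51080847 [ 0.8723 -0.4889  0.3978  0.4141]
rim centre [0.5144 0.3515] 0.0023656464153320803 133
offset of head from handle line 0.002440837950272748
handle end -0.1893663084437177 [-0.1894 -0.1893 -0.1892 -0.1887 -0.1887 -0.1883 -0.1881 -0.1877]
top plate rect ((0.6274306774139404, 0.04532003775238991), (0.1491849720478058, 0.3003796935081482), 87.00566101074219)
590
guide 0.5 42 [-0.0115 -0.0095 -0.0054 -0.0019  0.0157  0.1032  0.106   0.109   0.1137]
guide 0.515 34 [-0.0095 -0.0058 -0.0028  0.0029  0.0983  0.1012  0.1039  0.1055  0.1115]
guide 0.53 36 [-0.0128 -0.0035  0.0004  0.0045  0.0091  0.0946  0.0952  0.0979  0.1028]
guide 0.545 31 [-0.0009  0.0022  0.0081  0.0096  0.0867  0.0879  0.0914  0.0923  0.0942
  0.0957  0.1016]
guide 0.56 35 [-0.0032  0.0011  0.003   0.0082  0.0121  0.0835  0.0866  0.0899  0.0947]
guide 0.575 30 [0.0025 0.0042 0.0077 0.0101 0.014  0.0812 0.0837 0.0854 0.0869 0.0913]
guide 0.59 24 [-0.0229  0.0099  0.012   0.0151  0.0199  0.0729  0.0744  0.0814]
guide 0.605 64 [0.0081 0.0154 0.027  0.0426 0.05   0.0669 0.0743 0.0802]
guide 0.62 75 [-0.
[... 770 characters left out ...]
32  0.0005  0.0062  0.0103  0.082   0.0875  0.0884  0.0913  0.0943
  0.0974]
guide 0.56 18 [0.0006 0.0038 0.0046 0.008  0.0114 0.0825 0.0826 0.0859 0.09  ]
guide 0.575 16 [-0.0012  0.0019  0.0059  0.0803  0.0809  0.0834  0.0852  0.0883]
guide 0.59 20 [0.0071 0.0102 0.0107 0.0134 0.0142 0.0172 0.0249 0.0448 0.0758 0.0796]
guide 0.605 57 [0.0078 0.0213 0.0295 0.0392 0.0459 0.057  0.066  0.073  0.0841]
guide 0.62 73 [-0.0157 -0.0012  0.019   0.0293  0.0401  0.051   0.058   0.0676  0.0866]
guide 0.635 47 [-0.0185 -0.0111  0.0131  0.0377  0.0447  0.0736  0.0838  0.0904  0.0972
  0.1009]
guide 0.65 1 [-0.0205]
guide 0.665 2 [-0.0203 -0.02  ]
guide 0.695 1 [-0.0217]
switch 10 [0.6124 0.0432 0.0501]
```

```bash
cat >>h.py <<'E'
from scipy.spatial.transform import Rotation as R
np.set_printoptions(precision=4,suppress=True)
G0=np.array([.577,.047,0.]);GY=-.052   # grinder pose
def gr(x,y,z): c,s=np.cos(GY),np.sin(GY);return G0+[c*x-s*y,s*x+c*y,z]
def delta(pos,yaw):
    "tool-axis shift and turn to TCP pos, tool pointing down, tool x opposite to object yaw"
    s=ctrl.get_state();r=R.from_quat(s['tcp_rot'])
    t=R.from_matrix(np.array([[-np.cos(yaw),-np.sin(yaw),0],[-np.sin(yaw),np.cos(yaw),0],[0,0,-1]]).T@np.eye(3)) if 0 else \
      R.from_matrix(np.stack([[-np.cos(yaw),-np.sin(yaw),0],[-np.sin(yaw),np.cos(yaw),0],[0,0,-1]],1))
    return r.inv().apply(np.asarray(pos)-s['eef_pos']),(r.inv()*t).as_rotvec()
E
python3 - <<'E'
from h import *
print(delta([.4403,.3931,.12],-.511),gr(-.085,0,.1),ctrl.get_state()['time'])
E
```

```text
(array([-0.2727, -0.1515,  0.1114]), array([0.0001, 0.    , 0.1492])) [0.4921 0.0514 0.1   ] 0.7
```

>>> carry_out --deltas '[-0.03, -0.017, 0.0, 0, 0, 0.02, -0.08, -0.045, 0.02, 0, 0, 0.05, -0.13, -0.073, 0.04, 0, 0, 0.08, -0.18, -0.1, 0.06, 0, 0, 0.11, -0.23, -0.128, 0.08, 0, 0, 0.149]' --grip 75

```text
time: 1.32
eef_pos: [0.4098, 0.4289, 0.1511]
tcp_rot: [0.253, 0.967, 0.0, 0.0]
contact_force: [0.1, -0.2, 0.6]
opening: 0.751
finger_force: 0.0
```

```bash
python3 - <<'E'
from h import *
print(delta([.4403,.3931,.07],-.511),delta([.4403,.3931,.011],-.511),ctrl.get_state()['eef_pos'])
E
```

```text
(array([-0.0441, -0.0163,  0.0811]), array([ 0.001 ,  0.0005, -0.0008])) (array([-0.0441, -0.0164,  0.1401]), array([ 0.001 ,  0.0005, -0.0008])) [0.4098 0.4289 0.1511]
```

>>> carry_out --deltas '[-0.022, -0.008, 0.03, 0, 0, 0, -0.044, -0.016, 0.06, 0, 0, 0, -0.044, -0.016, 0.075, 0, 0, 0, -0.044, -0.016, 0.081, 0, 0, 0]'

```text
time: 1.82
eef_pos: [0.4387, 0.3949, 0.0696]
tcp_rot: [0.253, 0.968, -0.0, -0.001]
contact_force: [-0.6, 0.1, 0.3]
opening: 0.752
finger_force: 0.0
```

```bash
python3 - <<'E'
from h import *
print(delta([.4403,.3931,.011],-.511),ctrl.get_state()['eef_pos'])
p,P=shot('top');cv2.imwrite('pics/c2.png',cv2.resize(p[140:290,90:290],None,fx=4,fy=4,interpolation=cv2.INTER_CUBIC)[:,:,::-1])
E
```

```text
(array([-0.0023, -0.0007,  0.0586]), array([-0.0009, -0.0009,  0.0002])) [0.4387 0.3949 0.0696]
```

View pics/c2.png

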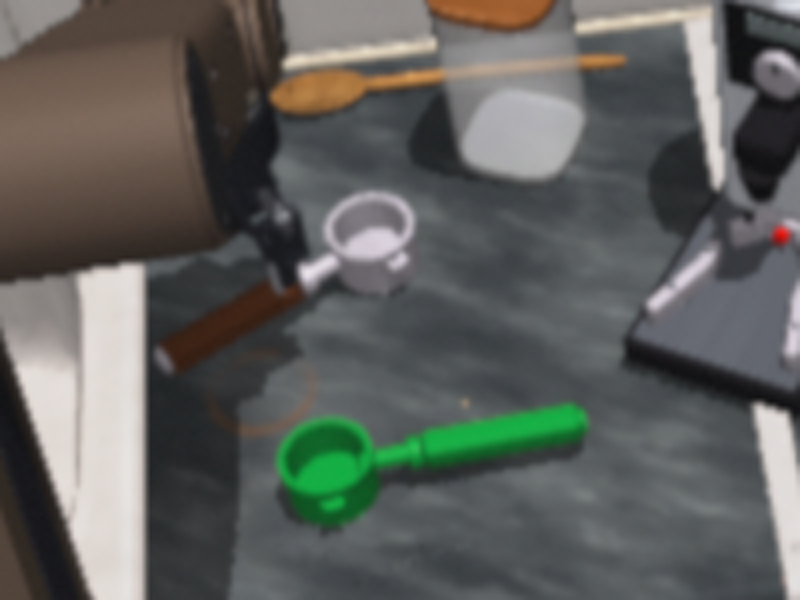

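The picture shows the gripper above the handle's front end, with the finger at crop (285,265). The portafilter hasn't moved, so I go down and grip.

>>> carry_out --deltas '[-0.002, -0.001, 0.02, 0, 0, 0, -0.002, -0.001, 0.042, 0, 0, 0, -0.002, -0.001, 0.054, 0, 0, 0, -0.002, -0.001, 0.0585, 0, 0, 0, -0.002, -0.001, 0.0585, 0, 0, 0]'

```text
time: 2.5
eef_pos: [0.4406, 0.3931, 0.0119]
tcp_rot: [0.252, 0.968, 0.0, 0.0]
contact_force: [0.2, -0.1, 0.3]
opening: 0.748
finger_force: 0.0
```

>>> carry_out --deltas '[0, 0, 0, 0, 0, 0, 0, 0, 0, 0, 0, 0, 0, 0, 0, 0, 0, 0, 0, 0, 0, 0, 0, 0]' --grip 15 --grip_force 30

```text
time: 3.0
eef_pos: [0.4409, 0.3932, 0.0125]
tcp_rot: [0.253, 0.968, 0.001, 0.0]
contact_force: [-0.2, 0.4, 2.2]
opening: 0.277
finger_force: 33.3
```

>>> carry_out --deltas '[0, 0, 0, 0, 0, 0, 0, 0, 0, 0, 0, 0, 0, 0, 0, 0, 0, 0]' --grip 10 --grip_force 90

```text
time: 3.38
eef_pos: [0.4409, 0.3932, 0.0125]
tcp_rot: [0.253, 0.968, 0.0, 0.0]
contact_force: [-0.9, 0.7, 5.8]
opening: 0.267
finger_force: 89.8
```

>>> carry_out --deltas '[0, 0, -0.01, 0, 0, 0, 0, 0, -0.03, 0, 0, 0, 0, 0, -0.06, 0, 0, 0, 0, 0, -0.09, 0, 0, 0, 0, 0, -0.09, 0, 0, 0]'

```text
time: 4.0
eef_pos: [0.4423, 0.394, 0.1053]
tcp_rot: [0.253, 0.968, 0.002, 0.002]
contact_force: [0.5, 0.4, -4.2]
opening: 0.264
finger_force: 88.8
```

```bash
python3 - <<'E'
from h import *
s=ctrl.get_state();print(s['eef_pos'],s['wrist_torque'],s['contact_force'],s['opening'],delta(gr(-.145,0,.1025),GY))
p,P=shot('top');
a=P[130:260,110:230].reshape(-1,3);
b=a[(a[:,2]>.08)&(a[:,2]<.16)&(a[:,0]>.46)&(a[:,0]<.6)&(a[:,1]<.42)&(a[:,1]>.28)];print(len(b),b.min(0),b.max(0),np.percentile(b[:,2],[2,50,95,99]))
t=b[b[:,2]>.12];print(t.mean(0));A=np.c_[t[:,:2]-t[:,:2].mean(0),np.ones(len(t))]
print('rim top by x',[round(float(np.percentile(b[(b[:,0]>x)&(b[:,0]<x+.02),2],95)),4) for x in np.arange(.48,.54,.02)])
cv2.imwrite('pics/c3.png',cv2.resize(p[100:290,90:340],None,fx=3.2,fy=3.1,interpolation=cv2.INTER_CUBIC)[:,:,::-1])
E
```

```text
[0.4423 0.394  0.1053] [0.1787 0.2373 0.0306] [ 0.5402  0.4339 -4.1867] 0.2638507558004766 (array([-0.1572, -0.301 ,  0.0015]), array([ 0.0051,  0.0044, -0.4588]))
529 [0.4637 0.3126 0.0882] [0.553  0.3862 0.1473] [0.0972 0.1229 0.1408 0.144 ]
[0.5118 0.353  0.1317]
rim top by x [0.1415, 0.1407, 0.1409, 0.1398]
```

View pics/c3.png

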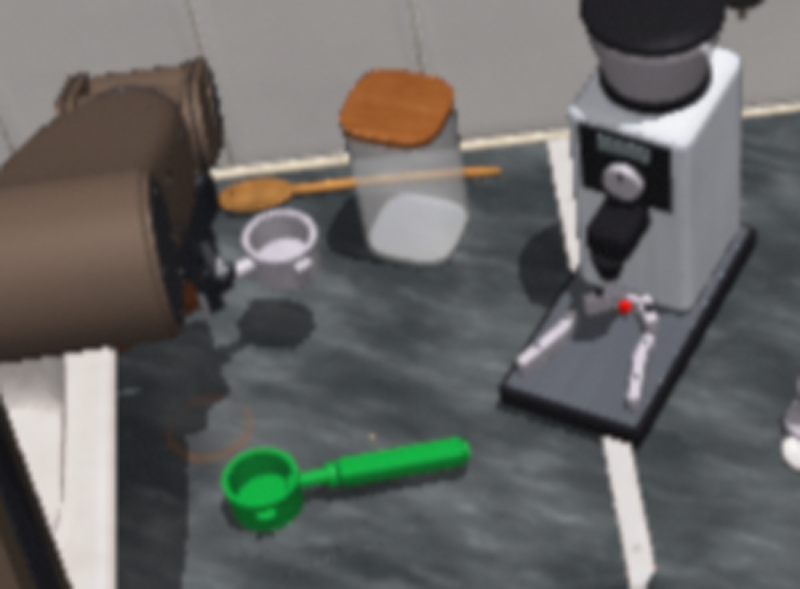

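Lifted level, about 0.43 kg. Next I carry it towards the cradle.

>>> carry_out --deltas '[-0.013, -0.024, 0, 0, 0, -0.04, -0.035, -0.062, 0, 0, 0, -0.11, -0.061, -0.108, 0, 0, 0, -0.19, -0.087, -0.155, 0, 0, 0, -0.28, -0.11, -0.197, 0, 0, 0, -0.36]'

```text
time: 4.68
eef_pos: [0.438, 0.1652, 0.0997]
tcp_rot: [0.074, 0.997, -0.001, -0.002]
contact_force: [0.7, -0.0, -3.7]
opening: 0.263
finger_force: 88.8
```

```bash
python3 - <<'E'
from h import *
s=ctrl.get_state();print(s['eef_pos'],s['dq'].max(),delta(gr(-.135,0,.0835),GY))
E
```

```text
[0.438  0.1652 0.0997] 0.34463741096753914 (array([-0.0206, -0.1093,  0.0163]), array([-0.0015, -0.0045, -0.096 ]))
```

>>> carry_out --deltas '[-0.006, -0.035, 0.0, 0, 0, -0.03, -0.012, -0.075, 0.005, 0, 0, -0.07, -0.018, -0.1, 0.01, 0, 0, -0.096, -0.02, -0.11, 0.016, 0, 0, -0.096, -0.02, -0.11, 0.016, 0, 0, -0.096]'

```text
time: 5.3
eef_pos: [0.442, 0.0555, 0.0842]
tcp_rot: [0.028, 1.0, 0.0, -0.002]
contact_force: [-0.2, 1.1, -4.4]
opening: 0.263
finger_force: 88.9
```

```bash
cat >look.py <<'E'
import sys
from h import *
s=ctrl.get_state();print(s['eef_pos'],s['contact_force'],s['wrist_torque'],s['time'])
c,n_=np.cos(GY),np.sin(GY)
w=s['eef_pos']-G0;print('TCP in grinder',c*w[0]+n_*w[1],-n_*w[0]+c*w[1],w[2])
for n in('top','side'):
    p,P=shot(n);np.savez(f'pics/{n}{sys.argv[1]}.npz',p=p,P=P)
    q=P-G0;x=c*q[...,0]+n_*q[...,1];y=-n_*q[...,0]+c*q[...,1];zb=float(sys.argv[2])
    m=(q[...,2]>zb+.038)&(q[...,2]<zb+.055)&(x>-.11)&(x<.04)&(np.abs(y)<.05)
    if m.sum()<20: print(n,'few',m.sum());continue
    X,Y=x[m],y[m];from scipy.optimize import least_squares
    r=least_squares(lambda v:np.hypot(X-v[0],Y-v[1])-.0325,[X.mean(),Y.mean()],loss='soft_l1',f_scale=.002)
    print(n,'rim',r.x,m.sum(),np.median(np.abs(r.fun)),'y ext',np.percentile(Y,[1,99]),'z',np.percentile(q[...,2][m],[5,95]))
    cv2.imwrite(f'pics/{n}{sys.argv[1]}.png',p[:,:,::-1])
E
python3 look.py 4 .07
python3 - <<'E'
import cv2,numpy as np
a=cv2.imread('pics/top4.png')[130:260,210:340];b=cv2.imread('pics/side4.png')[140:270,200:330]
cv2.imwrite('pics/c4.png',cv2.resize(np.hstack([a,b]),None,fx=3,fy=3,interpolation=cv2.INTER_CUBIC))
E
```

```text
[0.442  0.0555 0.0842] [-0.2259  1.1423 -4.4366] [-0.0233  0.3105 -0.0107] 5.3
TCP in grinder -0.1352961935903769 0.0014229912538338474 0.08421081395644858
top rim [-0.0512  0.003 ] 92 0.0020037893381159282 y ext [-0.0383  0.0187] z [0.1088 0.1222]
side rim [-0.0514  0.0012] 24 0.0017620335468398179 y ext [-0.0318  0.0033] z [0.1089 0.1201]
```

View pics/c4.png

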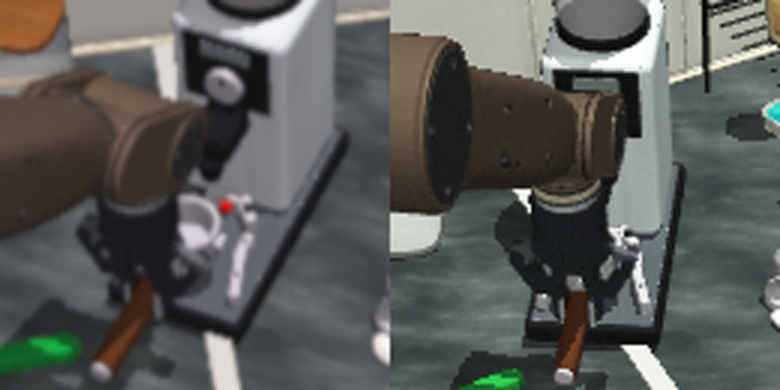

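The head hangs level over the cradle floor between the guides, about 2 mm left of centre. I shift it right and lower it.

>>> carry_out --deltas '[0, -0.002, 0.006, 0, 0, 0, 0, -0.002, 0.018, 0, 0, 0, 0, -0.002, 0.028, 0, 0, 0, 0, -0.002, 0.033, 0, 0, 0, 0, -0.002, 0.034, 0, 0, 0]'

```text
time: 6.02
eef_pos: [0.4429, 0.0535, 0.0512]
tcp_rot: [0.027, 1.0, 0.0, -0.001]
contact_force: [-0.9, 0.1, -3.8]
opening: 0.262
finger_force: 89.0
```

>>> carry_out --deltas '[0, 0, 0.001, 0, 0, 0, 0, 0, 0.002, 0, 0, 0, 0, 0, 0.003, 0, 0, 0, 0, 0, 0.003, 0, 0, 0]'

```text
time: 6.52
eef_pos: [0.4433, 0.0535, 0.0489]
tcp_rot: [0.027, 1.0, 0.0, 0.0]
contact_force: [0.5, 0.3, -4.3]
opening: 0.268
finger_force: 89.0
```

>>> carry_out --deltas '[0, 0, 0.001, 0, 0, 0, 0, 0, 0.001, 0, 0, 0]'

```text
time: 6.78
eef_pos: [0.4432, 0.0535, 0.0477]
tcp_rot: [0.027, 1.0, 0.0, -0.0]
contact_force: [0.7, -0.3, -4.2]
opening: 0.264
finger_force: 89.0
```

>>> carry_out --deltas '[0, 0, 0.001, 0, 0, 0, 0, 0, 0.001, 0, 0, 0]'

```text
time: 7.02
eef_pos: [0.4437, 0.0534, 0.0471]
tcp_rot: [0.027, 1.0, -0.0, 0.0]
contact_force: [0.6, -0.2, -3.7]
opening: 0.266
finger_force: 89.3
```

>>> carry_out --deltas '[0, 0, 0.001, 0, 0, 0, 0, 0, 0.001, 0, 0, 0]'

```text
time: 7.28
eef_pos: [0.4444, 0.0534, 0.0467]
tcp_rot: [0.027, 1.0, -0.0, 0.001]
contact_force: [-1.4, 0.1, 0.9]
opening: 0.265
finger_force: 89.6
```

>>> carry_out --deltas '[0, 0, 0, 0, 0, 0, 0, 0, 0, 0, 0, 0]' --grip_force 30

```text
time: 7.52
eef_pos: [0.4444, 0.0534, 0.0466]
tcp_rot: [0.027, 1.0, -0.0, 0.001]
contact_force: [-0.4, 1.0, 2.5]
opening: 0.268
finger_force: 89.7
```

>>> carry_out --deltas '[-0.005, 0, 0, 0, 0, 0, -0.012, 0, 0, 0, 0, 0, -0.018, 0, 0, 0, 0, 0, -0.022, 0, 0, 0, 0, 0, -0.022, 0, 0, 0, 0, 0]'

```text
time: 8.15
eef_pos: [0.4667, 0.0521, 0.0464]
tcp_rot: [0.027, 1.0, -0.0, 0.001]
contact_force: [1.6, 1.1, 2.5]
opening: 0.263
finger_force: 90.1
```

```bash
python3 look.py 5 .034
```

```text
[0.4667 0.0521 0.0464] [1.5654 1.0947 2.5276] [-0.0241 -0.4472 -0.0132] 8.15
TCP in grinder -0.11042914697785179 -0.0006277902516221168 0.04639866719030584
top rim [-0.0282  0.0017] 93 0.003142803512395726 y ext [-0.0411  0.0171] z [0.0728 0.0839]
side rim [-0.0657 -0.0119] 44 0.011273056125061964 y ext [-0.0358  0.011 ] z [0.0725 0.0857]
```

>>> carry_out --deltas '[0, 0, -0.0005, 0, 0, 0, 0, 0, -0.0005, 0, 0, 0]' --grip 12 --grip_force 30

```text
time: 8.5
eef_pos: [0.4656, 0.0522, 0.0465]
tcp_rot: [0.027, 1.0, -0.0, 0.0]
contact_force: [1.7, 0.6, 4.2]
opening: 0.267
finger_force: 90.1
```

>>> carry_out --deltas '[-0.004, 0, 0, 0, 0, 0, -0.008, 0, 0, 0, 0, 0, -0.012, 0, 0, 0, 0, 0, -0.012, 0, 0, 0, 0, 0]'

```text
time: 9.0
eef_pos: [0.4773, 0.0516, 0.0465]
tcp_rot: [0.027, 1.0, 0.0, -0.0]
contact_force: [-0.0, 0.8, 4.0]
opening: 0.267
finger_force: 90.3
```

>>> carry_out --deltas '[0, 0, 0, 0, 0, 0, 0, 0, 0, 0, 0, 0]' --grip 36

```text
time: 9.25
eef_pos: [0.4757, 0.0518, 0.0452]
tcp_rot: [0.027, 1.0, 0.0, -0.002]
contact_force: [0.3, 0.5, -0.9]
opening: 0.36
finger_force: 0.0
```

>>> carry_out --deltas '[0, 0, 0, 0, 0, 0, 0, 0, 0, 0, 0, 0, 0, 0, 0, 0, 0, 0]' --grip 20 --grip_force 25

```text
time: 9.62
eef_pos: [0.4764, 0.0517, 0.0456]
tcp_rot: [0.027, 1.0, 0.0, -0.001]
contact_force: [-0.3, -0.8, -3.4]
opening: 0.274
finger_force: 27.9
```

```bash
python3 look.py 6 .034
```

```text
[0.4764 0.0517 0.0456] [-0.3485 -0.8437 -3.4403] [-0.0153  0.2256  0.0671] 9.625
TCP in grinder -0.10075341060128853 -0.0005377346601501696 0.045644015980004844
top rim [-0.0223  0.0017] 137 0.007042049001269986 y ext [-0.0388  0.0306] z [0.0726 0.0875]
side rim [-0.07   -0.0195] 69 0.008746176973904521 y ext [-0.0347  0.0283] z [0.0726 0.0853]
```

>>> carry_out --deltas '[0, 0, 0.001, 0, 0, 0, 0, 0, 0.001, 0, 0, 0]'

```text
time: 9.98
eef_pos: [0.4774, 0.0516, 0.0454]
tcp_rot: [0.027, 1.0, -0.0, 0.0]
contact_force: [-1.5, -0.2, -2.6]
opening: 0.279
finger_force: 28.1
```

>>> carry_out --deltas '[-0.002, 0, 0, 0, 0, 0, -0.004, 0, 0, 0, 0, 0, -0.004, 0, 0, 0, 0, 0]'

```text
time: 10.35
eef_pos: [0.4816, 0.0513, 0.0454]
tcp_rot: [0.027, 1.0, -0.0, 0.0]
contact_force: [1.1, -0.1, -2.7]
opening: 0.275
finger_force: 28.0
```

>>> carry_out --deltas '[-0.002, 0, 0, 0, 0, 0, -0.004, 0, 0, 0, 0, 0, -0.004, 0, 0, 0, 0, 0]'

```text
time: 10.72
eef_pos: [0.4856, 0.0511, 0.0453]
tcp_rot: [0.027, 1.0, -0.0, 0.0]
contact_force: [0.2, 0.4, -0.8]
opening: 0.277
finger_force: 28.0
```

>>> carry_out --deltas '[-0.001, 0, 0, 0, 0, 0, -0.002, 0, 0, 0, 0, 0, -0.002, 0, 0, 0, 0, 0]'

```text
time: 11.1
eef_pos: [0.4874, 0.0511, 0.0453]
tcp_rot: [0.027, 1.0, -0.0, 0.0]
contact_force: [-0.1, -1.1, -0.3]
opening: 0.277
finger_force: 28.1
```

>>> carry_out --deltas '[-0.001, 0, 0, 0, 0, 0, -0.002, 0, 0, 0, 0, 0, -0.002, 0, 0, 0, 0, 0]'

```text
time: 11.48
eef_pos: [0.4894, 0.0509, 0.0453]
tcp_rot: [0.027, 1.0, -0.0, 0.0]
contact_force: [-0.5, -0.4, -1.8]
opening: 0.278
finger_force: 28.1
```

>>> carry_out --deltas '[-0.001, 0, 0, 0, 0, 0, -0.002, 0, 0, 0, 0, 0, -0.002, 0, 0, 0, 0, 0]'

```text
time: 11.85
eef_pos: [0.4912, 0.0509, 0.0453]
tcp_rot: [0.027, 1.0, 0.0, -0.0]
contact_force: [-1.7, 0.1, 0.1]
opening: 0.273
finger_force: 28.2
```

>>> carry_out --deltas '[-0.001, 0, 0, 0, 0, 0, -0.002, 0, 0, 0, 0, 0, -0.002, 0, 0, 0, 0, 0]'

```text
time: 12.22
eef_pos: [0.4932, 0.0508, 0.0453]
tcp_rot: [0.027, 1.0, 0.0, -0.0]
contact_force: [-1.6, 0.4, 0.4]
opening: 0.272
finger_force: 28.3
```

>>> carry_out --deltas '[-0.001, 0, 0, 0, 0, 0, -0.0015, 0, 0, 0, 0, 0, -0.0015, 0, 0, 0, 0, 0]'

```text
time: 12.6
eef_pos: [0.4947, 0.0506, 0.0453]
tcp_rot: [0.027, 1.0, 0.0, -0.0]
contact_force: [-1.6, 0.2, 0.7]
opening: 0.278
finger_force: 28.3
```

```bash
python3 look.py 7 .034
python3 - <<'E'
import cv2,numpy as np
a=cv2.imread('pics/top7.png')[130:260,210:340];b=cv2.imread('pics/side7.png')[140:270,200:330]
cv2.imwrite('pics/c7.png',cv2.resize(np.hstack([a,b]),None,fx=3,fy=3,interpolation=cv2.INTER_CUBIC))
E
```

```text
[0.4947 0.0506 0.0453] [-1.604   0.2031  0.7309] [ 0.0544  0.4127 -0.0374] 12.6
TCP in grinder -0.08235638641647211 -0.0006332292580619888 0.045305220606707636
top rim [-0.0509 -0.0077] 187 0.0158944999312898 y ext [-0.0406  0.0237] z [0.0727 0.0867]
side rim [-0.0604 -0.0162] 104 0.010298382098571379 y ext [-0.0361  0.0295] z [0.0725 0.0872]
```

View pics/c7.png

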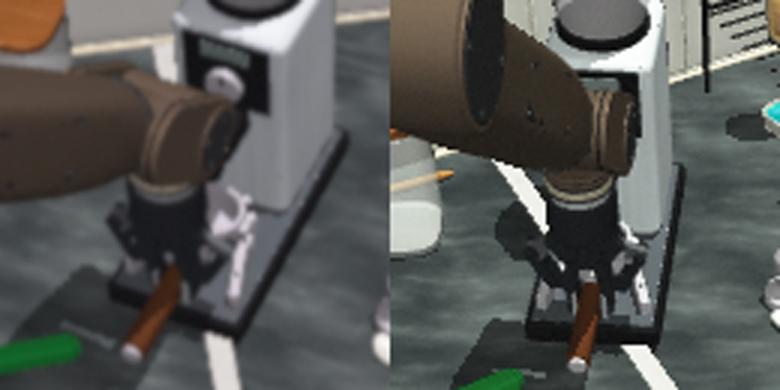

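The picture shows the head inside the guides at about crop (235,210), covering the switch, and the force is starting to rise. I carry on in 1 mm steps.

>>> carry_out --deltas '[-0.0005, 0, 0, 0, 0, 0, -0.001, 0, 0, 0, 0, 0, -0.001, 0, 0, 0, 0, 0]'

```text
time: 13.08
eef_pos: [0.4957, 0.0506, 0.0453]
tcp_rot: [0.027, 1.0, 0.0, -0.0]
contact_force: [-2.2, 0.1, 0.3]
opening: 0.276
finger_force: 28.3
```

>>> carry_out --deltas '[-0.0005, 0, 0, 0, 0, 0, -0.001, 0, 0, 0, 0, 0, -0.001, 0, 0, 0, 0, 0]'

```text
time: 13.45
eef_pos: [0.4963, 0.0507, 0.0453]
tcp_rot: [0.027, 1.0, 0.0, -0.001]
contact_force: [-5.0, 0.1, 2.4]
opening: 0.279
finger_force: 28.6
```

>>> carry_out --deltas '[-0.0005, 0, 0, 0, 0, 0, -0.001, 0, 0, 0, 0, 0, -0.001, 0, 0, 0, 0, 0]'

```text
time: 13.82
eef_pos: [0.4967, 0.0509, 0.0452]
tcp_rot: [0.027, 1.0, 0.0, -0.001]
contact_force: [-7.1, 1.6, 3.7]
opening: 0.278
finger_force: 28.9
```

>>> carry_out --deltas '[0, 0.0006, 0, 0, 0, 0, 0, 0.0006, 0, 0, 0, 0]'

```text
time: 14.08
eef_pos: [0.4971, 0.0514, 0.0453]
tcp_rot: [0.027, 1.0, 0.0, -0.001]
contact_force: [-5.4, 1.0, 3.5]
opening: 0.27
finger_force: 28.7
```

>>> carry_out --deltas '[-0.0005, 0, 0, 0, 0, 0, -0.001, 0, 0, 0, 0, 0, -0.001, 0, 0, 0, 0, 0]'

```text
time: 14.45
eef_pos: [0.4974, 0.0516, 0.0452]
tcp_rot: [0.027, 1.0, 0.0, -0.002]
contact_force: [-7.4, 1.6, 5.0]
opening: 0.277
finger_force: 29.1
```

```bash
python3 - <<'E'
from h import *
s=ctrl.get_state();print(s['eef_pos'],s['contact_force'],s['wrist_torque'],s['tcp_rot'])
E
```

```text
[0.4974 0.0516 0.0452] [-7.3791  1.5606  4.9506] [0.2583 1.0612 0.127 ] [ 0.0271  0.9996  0.0004 -0.0018]
```

>>> carry_out --deltas '[0, 0.001, -0.0007, 0, 0, 0, 0, 0.001, -0.0007, 0, 0, 0]'

```text
time: 14.7
eef_pos: [0.4975, 0.0519, 0.0454]
tcp_rot: [0.028, 1.0, -0.0, -0.002]
contact_force: [-6.7, -0.2, 1.6]
opening: 0.277
finger_force: 28.5
```

>>> carry_out --deltas '[-0.0005, 0, 0, 0, 0, 0, -0.001, 0, 0, 0, 0, 0, -0.001, 0, 0, 0, 0, 0]'

```text
time: 15.08
eef_pos: [0.4974, 0.0519, 0.0454]
tcp_rot: [0.027, 1.0, -0.0, -0.003]
contact_force: [-9.6, -0.9, 5.6]
opening: 0.276
finger_force: 29.0
```

>>> carry_out --deltas '[0, 0.001, 0, 0, 0, 0, 0, 0.001, 0, 0, 0, 0]'

```text
time: 15.32
eef_pos: [0.4974, 0.0523, 0.0454]
tcp_rot: [0.028, 1.0, -0.001, -0.003]
contact_force: [-10.8, -4.2, 5.3]
opening: 0.28
finger_force: 28.9
```

>>> carry_out --deltas '[0, -0.0009, -0.0005, 0, 0, 0, 0, -0.0009, -0.0005, 0, 0, 0, 0, -0.0009, -0.0005, 0, 0, 0]'

```text
time: 15.7
eef_pos: [0.4974, 0.052, 0.0455]
tcp_rot: [0.028, 1.0, -0.0, -0.003]
contact_force: [-7.6, -0.9, 2.0]
opening: 0.276
finger_force: 28.5
```

>>> carry_out --deltas '[-0.0005, 0, 0, 0, 0, 0, -0.0005, 0, 0, 0, 0, 0, -0.0005, 0, 0, 0, 0, 0, -0.0005, 0, 0, 0, 0, 0, -0.0005, 0, 0, 0, 0, 0]'

```text
time: 16.32
eef_pos: [0.4974, 0.052, 0.0455]
tcp_rot: [0.028, 1.0, -0.0, -0.004]
contact_force: [-9.9, -0.6, 3.6]
opening: 0.278
finger_force: 28.8
```

>>> carry_out --deltas '[0, 0, 0, 0, 0, 0, 0, 0, 0, 0, 0, 0, 0, 0, 0, 0, 0, 0, 0, 0, 0, 0, 0, 0, 0, 0, 0, 0, 0, 0]'

```text
time: 16.95
eef_pos: [0.4974, 0.052, 0.0455]
tcp_rot: [0.028, 1.0, -0.0, -0.004]
contact_force: [-10.2, -0.1, 4.1]
opening: 0.274
finger_force: 28.8
```

```bash
cat >look2.py <<'E'
import sys
from h import *
s=ctrl.get_state();print(s['eef_pos'],s['contact_force'],s['wrist_torque'],s['tcp_rot'],s['time'])
c,n_=np.cos(GY),np.sin(GY);zb=.034;X0=float(sys.argv[2])
from scipy.optimize import least_squares
for n in('top','side'):
    p,P=shot(n);np.savez(f'pics/{n}{sys.argv[1]}.npz',p=p,P=P);cv2.imwrite(f'pics/{n}{sys.argv[1]}.png',p[:,:,::-1])
    q=P-G0;x=c*q[...,0]+n_*q[...,1];y=-n_*q[...,0]+c*q[...,1];z=q[...,2]
    m=(z>.072)&(z<.085)&(np.abs(np.hypot(x-X0,y)-.0325)<.008)&(x>X0-.03)
    X,Y=x[m],y[m]
    r=least_squares(lambda v:np.hypot(X-v[0],Y-v[1])-.0325,[X0,0],loss='soft_l1',f_scale=.002);print(n,'rim',r.x,m.sum(),np.median(np.abs(r.fun)),'ymin',np.percentile(Y,[2,98]),'z95',np.percentile(z[m],95))
    h=(z>.055)&(z<.08)&(x<-.12)&(x>-.19)&(np.abs(y)<.03)
    if h.sum()>20:
        f=np.polyfit(x[h],y[h],1);g=np.polyfit(x[h],z[h],1);print(n,'handle: slope y',f[0],'y at -.15',np.polyval(f,-.15),'slope z',g[0],h.sum())
    k=(z>.055)&(z<.08)&(np.abs(y)<.03)&(x<-.1)&(x>-.22);print('handle end',np.sort(x[k])[:4])
E
python3 look2.py 8 .005
python3 - <<'E'
import cv2,numpy as np
a=cv2.imread('pics/top8.png')[150:250,240:340];b=cv2.imread('pics/side8.png')[180:280,230:330]
cv2.imwrite('pics/c8.png',cv2.resize(np.hstack([a,b]),None,fx=4,fy=4,interpolation=cv2.INTER_CUBIC))
E
```

```text
[0.4974 0.052  0.0455] [-10.1744  -0.1362   4.0623] [-0.1291  1.3109 -0.1664] [ 0.0276  0.9996 -0.0001 -0.0037] 16.95
top rim [0.0058 0.0022] 73 0.0019679906502547174 ymin [-0.0325  0.0176] z95 0.0832947061090262
top handle: slope y -0.02182163293268952 y at -.15 -0.001010582756141834 slope z 0.05480998191504281 167
handle end [-0.1853 -0.1852 -0.1841 -0.1837]
side rim [ 0.0039 -0.0012] 20 0.0015825927219338537 ymin [-0.0339 -0.0187] z95 0.08306583192288627
side handle: slope y -0.026800761633378883 y at -.15 -0.002706910523289266 slope z 0.0867215294649535 133
handle end [-0.1868 -0.1857 -0.1856 -0.1841]
```

View pics/c8.png

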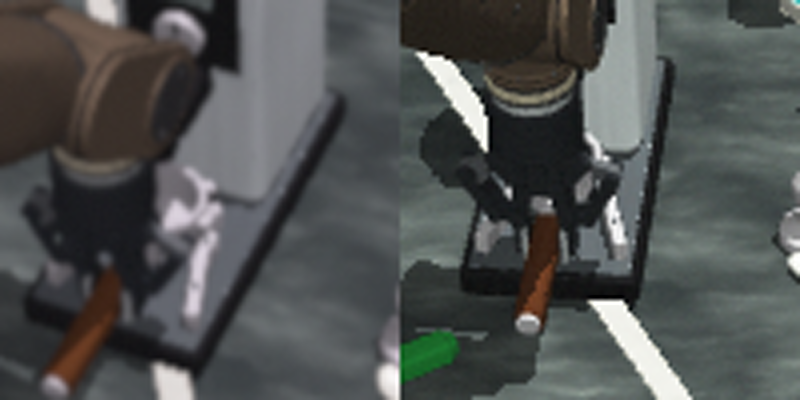

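```bash
python3 - <<'E'
from h import *
c,n_=np.cos(GY),np.sin(GY)
for n in('top','side'):
  for k,off in((5,-.025),(6,-.016),(7,.002),(8,.005)):
    P=np.load(f'pics/{n}{k}.npz')['P'];q=P-G0;x=c*q[...,0]+n_*q[...,1]-off;y=-n_*q[...,0]+c*q[...,1];z=q[...,2]
    h=(z>.05)&(z<.08)&(x<-.125)&(x>-.185)&(np.abs(y)<.03);o=[]
    for lo in np.arange(-.185,-.125,.012):
        w=z[h&(x>=lo)&(x<lo+.012)];o.append(np.percentile(w,85) if len(w)>3 else np.nan)
    print(n,k,np.array(o),'slope',np.polyfit(np.arange(len(o))*.012,o,1)[0])
E
```

```text
top 5 [0.0762 0.0755 0.077  0.0768 0.078 ] slope 0.04123748966994894
top 6 [0.0782 0.0771 0.0777 0.0772 0.0774] slope -0.012211212593319717
top 7 [0.0767 0.0767 0.0777 0.0768 0.0786] slope 0.032510628130132
top 8 [0.0774 0.0778 0.0769 0.0786 0.0788] slope 0.031235859715515162
side 5 [0.0766 0.0756 0.0762 0.0757 0.0764] slope -0.0009953677550805125
side 6 [0.0761 0.0768 0.0782 0.0777 0.077 ] slope 0.021790943345998164
side 7 [0.0763 0.075  0.0761 0.077  0.076 ] slope 0.010934799198706864
side 8 [0.0762 0.0773 0.0757 0.0773 0.0775] slope 0.02159473587889546
```

>>> carry_out --deltas '[-0.0007, 0, -0.0003, 0, 0, 0, -0.0007, 0, -0.0003, 0, 0, 0, -0.0007, 0, -0.0003, 0, 0, 0, -0.0007, 0, -0.0003, 0, 0, 0, -0.0007, 0, -0.0003, 0, 0, 0]'

```text
time: 17.68
eef_pos: [0.4974, 0.052, 0.0455]
tcp_rot: [0.028, 1.0, -0.0, -0.005]
contact_force: [-12.3, -0.4, 3.5]
opening: 0.274
finger_force: 28.8
```

>>> carry_out --deltas '[0, 0, 0, 0, 0, 0, 0, 0, 0, 0, 0, 0, 0, 0, 0, 0, 0, 0, 0, 0, 0, 0, 0, 0, 0, 0, 0, 0, 0, 0]'

```text
time: 18.3
eef_pos: [0.4974, 0.052, 0.0455]
tcp_rot: [0.028, 1.0, -0.0, -0.005]
contact_force: [-12.0, -1.5, 4.1]
opening: 0.276
finger_force: 28.8
```

>>> carry_out --deltas '[0.001, 0, 0, 0, 0, 0, 0.002, 0, 0, 0, 0, 0, 0.003, 0, 0, 0, 0, 0, 0.003, 0, 0, 0, 0, 0]'

```text
time: 18.8
eef_pos: [0.4974, 0.0522, 0.0462]
tcp_rot: [0.027, 1.0, 0.0, -0.001]
contact_force: [-2.3, -0.6, -4.4]
opening: 0.273
finger_force: 27.7
```

>>> carry_out --deltas '[0, 0, 0.0007, 0, 0, 0, 0, 0, 0.0013, 0, 0, 0, 0, 0, 0.0013, 0, 0, 0]'

```text
time: 19.18
eef_pos: [0.4975, 0.0521, 0.0456]
tcp_rot: [0.027, 1.0, -0.0, -0.001]
contact_force: [-5.6, -1.0, -1.1]
opening: 0.277
finger_force: 28.2
```

>>> carry_out --deltas '[0, 0, 0, 0, 0, 0, 0, 0, 0, 0, 0, 0, 0, 0, 0, 0, 0, 0, 0, 0, 0, 0, 0, 0]' --grip 45

```text
time: 19.68
eef_pos: [0.4986, 0.0521, 0.0459]
tcp_rot: [0.027, 1.0, -0.0, 0.001]
contact_force: [-0.5, 0.2, -0.7]
opening: 0.45
finger_force: 0.0
```

```bash
python3 look2.py 9 .004
```

```text
[0.4986 0.0521 0.0459] [-0.4854  0.2144 -0.7047] [0.041  0.0121 0.0002] [ 0.0274  0.9996 -0.      0.0007] 19.675
top rim [0.0003 0.0018] 63 0.0018291529875763511 ymin [-0.0378  0.0143] z95 0.08411216067375786
top handle: slope y 0.0009175381760622169 y at -.15 -0.00041208210647802933 slope z 0.02688093734887647 173
handle end [-0.1915 -0.1906 -0.1902 -0.1901]
side rim [0.0016 0.0002] 16 0.00210040697877047 ymin [-0.031  -0.0196] z95 0.08119633286264871
side handle: slope y -0.010966892617924828 y at -.15 -0.001977183343021483 slope z 0.10752321210143916 147
handle end [-0.194  -0.1925 -0.1906 -0.1899]
```

The switch eased the portafilter about 5 mm forward, so it had been pressed in. I retreat straight up and check.

>>> carry_out --deltas '[0, 0, -0.008, 0, 0, 0, 0, 0, -0.025, 0, 0, 0, 0, 0, -0.05, 0, 0, 0, 0, 0, -0.075, 0, 0, 0, 0, 0, -0.1, 0, 0, 0]'

```text
time: 20.4
eef_pos: [0.4984, 0.0522, 0.1479]
tcp_rot: [0.027, 1.0, -0.0, 0.001]
contact_force: [-0.3, -0.2, -0.2]
opening: 0.451
finger_force: 0.0
```

>>> carry_out --deltas '[0.0, 0.03, -0.02, 0, 0, 0, 0.0, 0.08, -0.04, 0, 0, 0, 0.0, 0.14, -0.06, 0, 0, 0, 0.0, 0.2, -0.06, 0, 0, 0, 0.0, 0.25, -0.06, 0, 0, 0]'

```text
time: 21.02
eef_pos: [0.5119, 0.3042, 0.208]
tcp_rot: [0.027, 1.0, 0.001, 0.002]
contact_force: [0.7, 0.1, -0.9]
opening: 0.448
finger_force: 0.0
```

```bash
python3 look2.py 10 .001
python3 - <<'E'
import cv2,numpy as np
a=cv2.imread('pics/top10.png')[150:250,220:320];b=cv2.imread('pics/side10.png')[180:280,220:320]
cv2.imwrite('pics/c10.png',cv2.resize(np.hstack([a,b]),None,fx=4,fy=4,interpolation=cv2.INTER_CUBIC))
E
```

```text
[0.5119 0.3042 0.208 ] [ 0.7472  0.1483 -0.9418] [-0.0125 -0.0126  0.0562] [0.027  0.9996 0.0006 0.0015] 21.025
top rim [0.0003 0.0008] 131 0.0021482053955361284 ymin [-0.0328  0.0343] z95 0.08338244545065132
top handle: slope y -0.019342836420153824 y at -.15 -0.0013368551001226585 slope z 0.0428347474529596 176
handle end [-0.1907 -0.1907 -0.1899 -0.1888]
side rim [-0.0008 -0.0004] 100 0.002342577904828537 ymin [-0.0335  0.035 ] z95 0.082485385354492
side handle: slope y -0.023533707632535646 y at -.15 -0.002309182615293068 slope z 0.08364555520336815 145
handle end [-0.1945 -0.1939 -0.191  -0.1902]
```

View pics/c10.png

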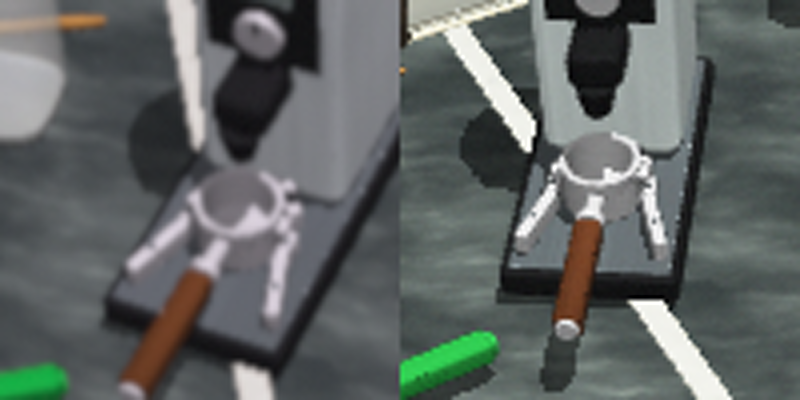

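Both views show the head centred between the guides, at top crop (240,205) and side crop (600,170), level and released, with the handle straight out. From first switch contact to the stop was about 6 mm of travel, so it was fully home. I hand it in.

```bash
python3 -c "
from plant import ctrl
print(ctrl.sign_off())"
```

```text
the job is handed in; nothing more can be done
None
```

I seated the portafilter in the V with a push of at most about 12 N and held the switch pressed for over a second. I then let go, leaving it level and centred, and handed the job in; no verdict was shown.

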